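# Take the drip tray out of the griddle and put it in the washing-up bowl

## Task

Press the griddle's drip tray in until its catch lets go and it springs out, then draw it right out of the griddle onto the counter and let go of it. Take it again by its two long sides, about the middle, carry it level to the washing-up bowl and set it down gently, flat on the floor of the bowl beside the mug. Leave everything else where it stands.

Things in the scene. Friction and masses are not known exactly. Their poses are not given: they have to be found in the camera images.
- griddle: Low electric griddle, fixed: black plate 260 (x) x 400 (y) mm, plate surface 62 mm and raised rim 70 mm above the counter, steel skirt all round, loop handles on the short ends to y = +-231 mm, thermostat plug with dial on the +y end to y = +243 mm. Origin: centre of its underside, on the counter. Its front looks along its own -x; the front skirt is the plane x = -130 mm.
- bay (a point): Mouth of the drip tray's bay, in the middle of the griddle's front skirt, on the counter (griddle frame: -130, 0, 0 mm; same axes). The bay is 67 mm wide and 44 mm high and runs straight along x, with 1.7 mm play on each side of the tray's pan; it has no floor, so the tray slides on the counter itself.
- ejector (a joint): Push-release ejector behind the tray, in m: 0 caught in, negative pressed further in (stop at -0.006), 0.045 sprung out. Pressing 4.5 mm or more frees the catch (5 N of spring, 7 to 12 N in all with friction; then a stop is felt); as the finger draws back, the spring drives the tray 45 mm out along the griddle's -x at up to 0.3 m/s. Once freed it stays free.
- tray: Drip tray, bare aluminium, loose, about 0.22 kg: open pan 130 long (x) x 64 wide x 28 mm high, walls and floor 3 mm, with an upright front panel 10 thick (x = -70 to -60 mm) x 104 wide x 38 mm high at its front end. Origin: centre of the underside of the whole 140 mm length; x towards the back end, z up. Caught in: axes as the griddle's, origin at x = -79.5 mm in its frame.
- tray_front (a point): Centre of the outer face of the tray's front panel, 19 mm above its underside (tray frame: -70, 0, 19 mm). Caught in, the panel's inner face stands 9.5 mm in front of the griddle's skirt; sprung out, 54 mm, and the panel can be pinched from above with one finger inside the pan.
- tray_back (a point): Middle of the tray's back end (tray frame: 70, 0, 14 mm).
- dishpan: Grey plastic washing-up bowl, rectangular, fixed: outside 330 (x) x 230 (y) x 100 mm high, rim lip to 352 x 252 mm, walls and floor 5 mm, open on top. Origin: centre of its underside; inner floor 5 mm above it. The mug stands near its +x end; the rest of its floor is free.
- mug: White mug standing in the washing-up bowl, 80 mm across, 85 mm high, handle reaching 77 mm from its axis to its own +y. Origin: centre of its foot. To be left alone.
- spatula: Spatula lying on the griddle plate across its middle, 270 mm long. Origin under its middle. To be left alone.
- sauce: Amber sauce bottle, 60 mm across, 190 mm high, on the counter. Origin: centre of its foot. To be left alone.
- oil: Green oil bottle, 56 mm across, 230 mm high. Origin: centre of its foot. To be left alone.
- jar: Glass jar with metal lid, 84 mm across, 130 mm high. Origin: centre of its foot. To be left alone.
- mill: Wooden pepper mill, 54 mm across, 135 mm high. Origin: centre of its foot. To be left alone.
- salt_dish: Small white salt dish, 68 mm across, 30 mm high, on the counter between robot, griddle and bowl. Origin: centre of its foot. To be left alone.
Mind the look-alikes: they are no part of the job. Of the things shaped like the tray, the aluminium one is meant.

How it is judged (in metres and radians):
On the way, in this order (a step that is already met when the one before it is completed fails the run):
1. the tray's catch has been freed by pressing and its ejector has sprung fully out (over 40 of 45 mm) (value of joint ejector above 0.04 m), for 0.1 s.
2. the tray stands flat on the counter with its back end clear in front of the griddle, at rest and let go of (x of tray_back in the frame of griddle below -0.131 m and height (world z) of tray below 0.004 m and angle between tray's own z axis and vertical below 0.05 rad and contact force between the fingers and tray below 0.1 N and linear speed of tray below 0.02 m/s), for 0.3 s.
3. the tray is lifted over 30 mm with the fingers within 40 mm of its middle, lengthwise (height (world z) of tray above 0.03 m and contact force between the fingers and tray above 0.5 N and x of the grasp point in the frame of tray between -0.04 and 0.04 m), for 0.2 s.
At the end, for the whole second after the job is handed in: The tray lies right way up and flat (within 0.05 rad) on the bowl's inner floor (its underside less than 4 mm above that floor), at rest and let go of; the mug still stands upright in the bowl, within 40 mm of where it stood (x of tray in the frame of dishpan between -0.16 and 0.16 m and y of tray in the frame of dishpan between -0.11 and 0.11 m and z of tray in the frame of dishpan below 0.009 m and angle between tray's own z axis and vertical below 0.05 rad and linear speed of tray below 0.01 m/s and contact force between the fingers and tray below 0.1 N and angle between mug's own z axis and vertical below 0.15 rad and distance of mug from where it was at the start of the episode below 0.04 m); the robot touches nothing.
It fails at once if the tray tips more than 0.3 rad from level (angle between tray's own z axis and vertical above 0.3 rad).
It fails at once if the tray is dropped into the bowl: it moves faster than 0.5 m/s below the bowl's rim (linear speed of tray above 0.5 m/s and height (world z) of tray below 0.1 m and horizontal distance between tray and dishpan below 0.14 m).
It fails at once if the mug, the spatula, a bottle, the jar, the mill or the salt dish is moved more than 40 mm (distance of any of mug, spatula, sauce, oil, jar, mill, salt_dish from where it was at the start of the episode above 0.04 m).
It also fails if it takes over 69 s, if anything falls off the work surface, if the arm or the gripper's body presses on something with over 40 N, if the wrist force passes 120 N, or if a joint passes its speed limit or range.

## Robot

A 6-joint arm with a two-finger parallel gripper is mounted at the origin on the work surface. World frame = base frame: x ahead of the robot, y to its left, z up, the work surface at z = 0. Lengths are in m, angles in degrees, forces in N, time in s.
With the tool pointing down it reaches from about 0.375 to 0.9 m from the base axis. Payload 3.1 kg.
Tool frame: the origin (TCP) lies at the very end of the fingers, on their centre line; the grasp point (between the pads) lies 19 mm behind it; z points along the fingers, y is the line along which they close (so a half turn about z gives the same grasp; the last joint's range is limited). The gripper opens to 87 mm and grips with 3 to 60 N. Pads are 19 mm wide; open, the fingers measure 117 mm over their backs; the gripper's body (75 mm by 190 mm) begins 51 mm behind the grasp point.
Start: joints at [-84.024, 30.224, 82.088, -0, 67.689, -10.227], TCP at [0.174, -0.6, 0.223] pointing down, gripper open.
Joint ranges: [-176.69, 176.69], [-43.24, 126.21], [12.49, 139.97], [-82, 262], [0, 151.66], [-163.58, 163.58]. Speed limits (degrees/s): [159.86, 159.86, 180, 180, 180, 180].

## Interface

Orientations are given as a 3x3 rotation matrix whose columns are the frame's x, y, z axes.
In Python, from rig import * gives the robot as it stands.
- The arm moves only by the tool jog_arm, never from a script. Its arguments are lists of equal length, an entry for each row: "delta_pos": the shift along the world's x, y, z in cm, a list of three; "turn": the turn about the world's z in degrees; "grip": the closure, from 0 (fully open) to 1 (shut). In form: {"delta_pos": [[x, y, z], ...], "turn": [turn, ...], "grip": [grip, ...]}. A call has 1 to 12 rows; each row is the pose to reach, as a shift and turn from the pose commanded when the call began; what a row does not reach only later rows make up. A row lasts 1/8 s, in which the tool goes at most 62.5 mm and 10.7 degrees, less where a joint would pass 70% of its speed; a pose out of reach is approached as far as the arm can. A call with a gripper value outside its range is refused whole. The fingers move at their own pace and stop on an object; the grip force is fixed at half the most. Time passes only in rows, so rows that repeat a pose let the fingers close. It gives the time, the measured TCP pose, the force, the opening and the grip force at its end, in the units of the state.
- read_state(): the state, without advancing time (a new reading comes with each control period).
- capture(name): name is "side" or "top" or "wrist"; returns a dict with "color" (420x560x3 uint8, blue, green, red), "fovy" (degrees; the focal length in pixels is half the picture's height over the tangent of half this angle, whatever the lens; pixels are square), "cx", "cy" (the principal point, pixels), "camera_from_world" (4x4, takes a point from world to camera coordinates). Camera axes: x right, y up, looking along -z (the intrinsics and any distortion apply to the point x, -y, -z); pixel columns grow to the right and rows downward; lengths in m; the calibration is good to about 2 mm. The wrist camera is an equidistant fisheye: a pixel r from the principal point sees the ray r / f radians off the axis. A picture is of the moment at which its call begins. There is no depth.
- hand_in(): hands the job in; it is judged then, once.
The state is a dict: "time_s": time; "joint_positions": joint angles; "qvel": joint speeds; "tau": joint torques, N m; "position": TCP position; "tcp_rot": TCP orientation; "force": force on the tool from outside, world axes, zero at the start; "moment": the same for the moment, N m; "opening": opening from 0.0 (shut) to 1.0 (fully open); "grasp_force": force on a finger pad.
Only numpy, scipy, OpenCV 4.12 (cv2) and the standard library are available. Lean on these libraries where they do the work, as an engineer would, in place of code of your own. Each camera call takes 0.05 s, during which the arm holds its last target. There are 200 camera calls.

## Working session

There is one attempt and no reset: what is moved stays moved. The work goes in short steps, Python scripts to look and compute and a tool call to move; the robot and the scene stay as the last step left them, time stands still between calls to the robot, and variables do not carry over. Pictures are saved under pics/ and viewed, at most 10 in all, crops included, and the job is handed in when it is done.

Besides the shell and the picture viewer there is one more tool, called by a JSON object that holds its "method" and its "body". jog_arm: Moves the arm, as the interface text tells. Its arguments: {"type":"object","properties":{"delta_pos":{"type":"array"},"turn":{"type":"array"},"grip":{"type":"array"}},"required":["delta_pos","turn","grip"]}

```bash
mkdir -p pics; cat > h.py <<'E'
from rig import *
import numpy as np, cv2, pickle
def snap(n,f):
    c=capture(n); cv2.imwrite(f'pics/{f}.png',c['color']); pickle.dump(c,open(f'pics/{f}.pkl','wb')); return c
def load(f): return pickle.load(open(f'pics/{f}.pkl','rb'))
def ray(c,u,v,fish=False):
    f=c['color'].shape[0]/2/np.tan(np.radians(c['fovy'])/2)
    a,b=(u-c['cx'])/f,(v-c['cy'])/f
    if fish:
        r=np.hypot(a,b)+1e-12; d=np.array([a/r*np.sin(r),-b/r*np.sin(r),-np.cos(r)])
    else: d=np.array([a,-b,-1.])
    T=np.linalg.inv(c['camera_from_world']); return T[:3,3],T[:3,:3]@d
def at(c,u,v,z,fish=False):
    o,d=ray(c,u,v,fish); return o+d*(z-o[2])/d[2]
def proj(c,p,fish=False):
    f=c['color'].shape[0]/2/np.tan(np.radians(c['fovy'])/2)
    q=c['camera_from_world'][:3,:3]@np.array(p)+c['camera_from_world'][:3,3]; x,y,z=q[0],-q[1],-q[2]
    if fish:
        r=np.hypot(x,y); t=np.arctan2(r,z); return c['cx']+f*t*x/r,c['cy']+f*t*y/r
    return c['cx']+f*x/z,c['cy']+f*y/z
E
python3 - <<'E'
from h import *
a=snap('top','t0');b=snap('side','s0')
for c in(a,b):print(c['fovy'],c['cx'],c['cy'],np.linalg.inv(c['camera_from_world']).round(3).tolist(),[k for k in c])
s=read_state();print(s['position'],s['tcp_rot'],s['time_s'])
E
```

```text
51.91940618222523 285.4398060679748 201.7289356017565 [[-0.005, 0.996, -0.091, 0.404], [-1.0, -0.007, -0.02, 0.054], [-0.021, 0.09, 0.996, 1.136], [0.0, 0.0, 0.0, 1.0]] ['color', 'fovy', 'cx', 'cy', 'camera_from_world']
43.35616225527664 276.4740557864156 207.8338463808412 [[-0.933, 0.228, -0.277, 0.077], [-0.359, -0.587, 0.725, 1.152], [0.003, 0.776, 0.63, 1.005], [0.0, 0.0, 0.0, 1.0]] ['color', 'fovy', 'cx', 'cy', 'camera_from_world']
[ 0.17435163 -0.59951018  0.22164546] [[ 9.60286208e-01  2.79016786e-01 -1.80512066e-04]
 [ 2.79016595e-01 -9.60284280e-01  1.95997197e-03]
 [ 3.73522180e-04 -1.93249991e-03 -9.99998063e-01]] 0.1
```

View pics/t0.png

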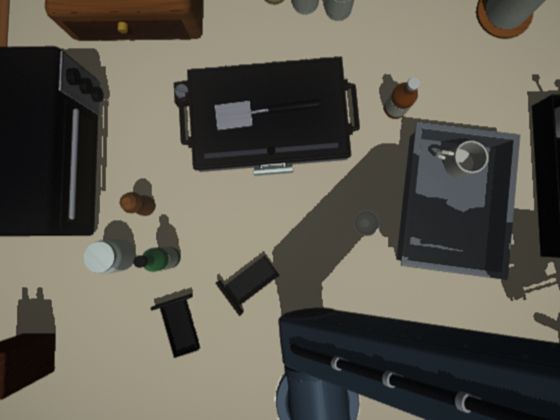

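View pics/s0.png

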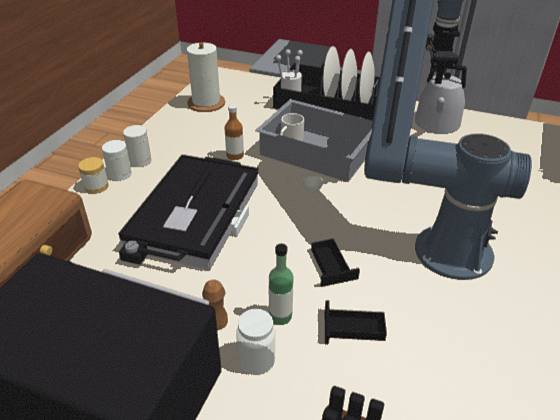

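The top view shows the griddle (190–350, 60–170) with a light metal panel at its front (273,169). The two loose dark trays at (250,282) and (180,325) are look-alikes. The aluminium tray in the griddle fits the description. The bowl is at (460,200) with the mug at (470,157), and the salt dish is at (367,223). I'll confirm with one enlarged crop.

```bash
python3 - <<'E'
from h import *
c=load('t0')['color']
a=cv2.resize(c[45:185,165:365],None,fx=4,fy=4,interpolation=cv2.INTER_CUBIC)
a=cv2.convertScaleAbs(a,alpha=1.8,beta=20)
cv2.imwrite('pics/c1.png',a)
a=cv2.resize(c[110:285,350:530],None,fx=3.4,fy=3.4,interpolation=cv2.INTER_CUBIC)
cv2.imwrite('pics/c2.png',cv2.convertScaleAbs(a,alpha=1.8,beta=20))
E
```

```text
(no output)
```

View pics/c1.png

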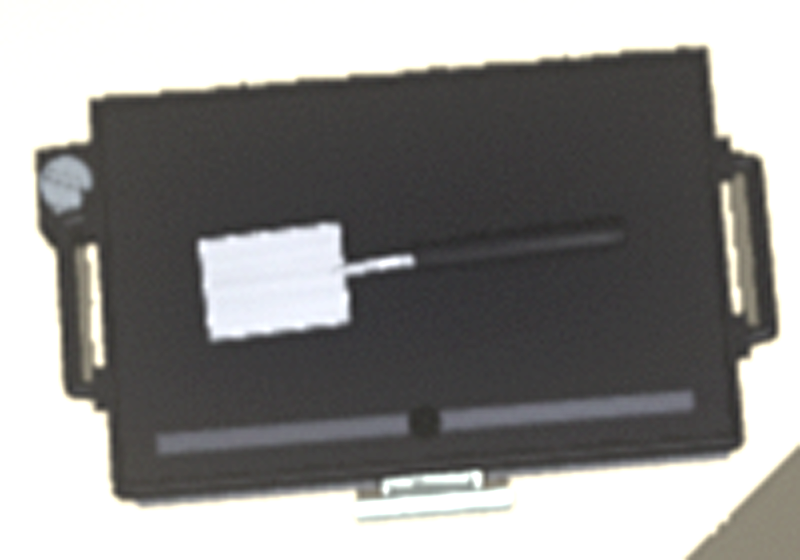

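View pics/c2.png

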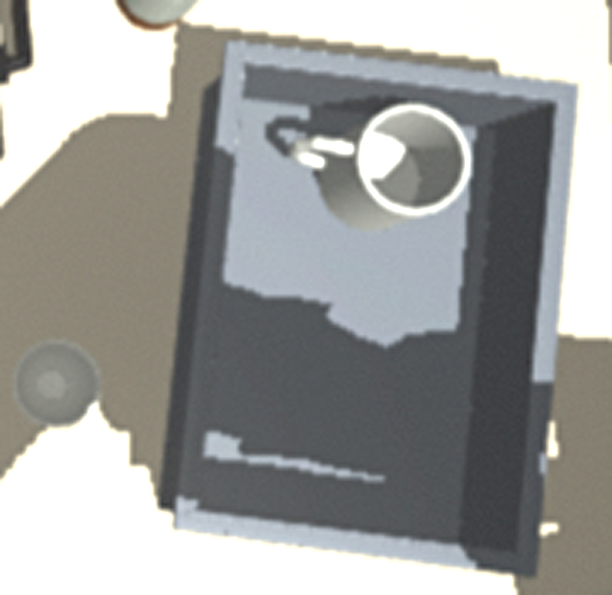

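Crop 1 shows the bright aluminium panel at (358–511, 490–520) under the griddle's front rim, so that is the right tray. Crop 2 shows the bowl's lip corners at (225,42), (578,85), (537,575) and (173,527), the mug rim at (413,158) and the salt dish at (57,383).

```bash
python3 - <<'E'
from h import *
c=load('t0')
A=lambda u,v,z:at(c,165+(u+.5)/4-.5,45+(v+.5)/4-.5,z)
B=lambda u,v,z:at(c,350+(u+.5)/3.4-.5,110+(v+.5)/3.4-.5,z)
g=[A(*p,.07)[:2] for p in[(117,500),(742,455),(706,48),(92,98)]]
print('griddle',np.round(g,4).tolist(),np.mean(g,0))
def fit(pts,mod):
    m=np.array(mod);p=np.array(pts);R,t=None,None
    H=(m-m.mean(0)).T@(p-p.mean(0));a=np.arctan2(H[0,1]-H[1,0],H[0,0]+H[1,1])
    R=np.array([[np.cos(a),-np.sin(a)],[np.sin(a),np.cos(a)]]);t=p.mean(0)-R@m.mean(0)
    print('fit',t,np.degrees(a),'res',np.round(p-(m@R.T+t),4).tolist());return t,R,a
t,R,a=fit(g,[(-.13,.2),(-.13,-.2),(.13,-.2),(.13,.2)])
print('tray_front',t+R@[-.1495,0],'out dir',-R[:,0])
print('panel seen',A(358,521,0),A(511,509,0),'top z38',A(358,500,.038),A(508,489,.038))
for q in [(-.1495,.052,0),(-.1495,-.052,0),(-.1495,.052,.038),(-.1495,-.052,.038)]:
    w=[*(t+R@q[:2]),q[2]];u,v=proj(c,w);print((u-165)*4,(v-45)*4)
b=[B(*p,.1)[:2] for p in[(225,42),(578,85),(537,575),(173,527)]]
fit(b,[(.176,.126),(.176,-.126),(-.176,-.126),(-.176,.126)])
print('mug',B(413,158,.085),'salt',B(57,383,.02))
print('bottle sauce',at(c,400,108,.02))
E
```

```text
griddle [[0.5833, 0.3054], [0.6084, -0.0861], [0.8717, -0.0681], [0.8441, 0.3252]] [0.7268904  0.11909086]
fit [0.7268904  0.11909086] 3.9287828540306293 res [[-0.0002, -0.0044], [-0.0025, 0.0033], [0.0015, 0.0035], [0.0012, -0.0024]]
tray_front [0.57774173 0.10884765] out dir [-0.99764999 -0.06851647]
panel seen [0.57960707 0.1604304  0.        ] [0.58682545 0.05852355 0.        ] top z38 [0.58739072 0.15690563 0.038     ] [0.59372453 0.06023342 0.038     ]
356.045141566021 527.5801637168943
511.89187358947834 515.700065999082
350.5440255547526 518.85481757854
511.7007308127436 506.5580872008252
fit [ 0.50190888 -0.34429851] -7.745551132756795 res [[-0.0023, -0.0003], [-0.0022, 0.0009], [0.0023, -0.0], [0.0022, -0.0006]]
mug [ 0.60843883 -0.37952275  0.085     ] salt [ 0.45074415 -0.13141382  0.02      ]
bottle sauce [ 0.75130235 -0.22622213  0.02      ]
```

{"method": "jog_arm", "body": {"delta_pos": [[4,8,0],[8,16,0],[11,23,0],[14,30,0],[17,36,0],[20,42,0],[23,49,0],[26,56,0],[29,62,0],[32,68,0],[33.5,70.3,0],[33.5,70.3,0]], "turn": [6,14,22,30,38,46,54,62,70,77.8,77.8,77.8], "grip": [1,1,1,1,1,1,1,1,1,1,1,1]}}

```text
time_s: 1.6
position: [0.4969, 0.0791, 0.2224]
tcp_rot: [[-0.07, 0.998, -0.0], [0.998, 0.07, -0.0], [-0.0, -0.0, -1.0]]
force: [0.9, -0.4, 1.1]
opening: 0.002
grasp_force: 0.0
```

{"method": "jog_arm", "body": {"delta_pos": [[0,0,0],[0,0,-5],[0,0,-10],[0,0,-15],[0,0,-15],[0,0,-15]], "turn": [0,0,0,0,0,0], "grip": [1,1,1,1,1,1]}}

```text
time_s: 2.35
position: [0.497, 0.0764, 0.0737]
tcp_rot: [[-0.069, 0.998, 0.001], [0.998, 0.069, -0.0], [-0.0, 0.001, -1.0]]
force: [-0.0, 1.2, 1.0]
opening: 0.007
grasp_force: 0.0
```

```bash
python3 - <<'E'
from h import *
c=snap('wrist','w1');print(c['fovy'],np.linalg.inv(c['camera_from_world']).round(3).tolist(),read_state()['position'])
cv2.imwrite('pics/w1b.png',cv2.convertScaleAbs(cv2.resize(c['color'],(800,600)),alpha=1.5,beta=15))
E
```

```text
65.70646984690485 [[0.998, -0.066, -0.019, 0.492], [0.069, 0.964, 0.257, 0.146], [0.001, -0.258, 0.966, 0.237], [0.0, 0.0, 0.0, 1.0]] [0.49769183 0.07651055 0.07441347]
```

View pics/w1b.png

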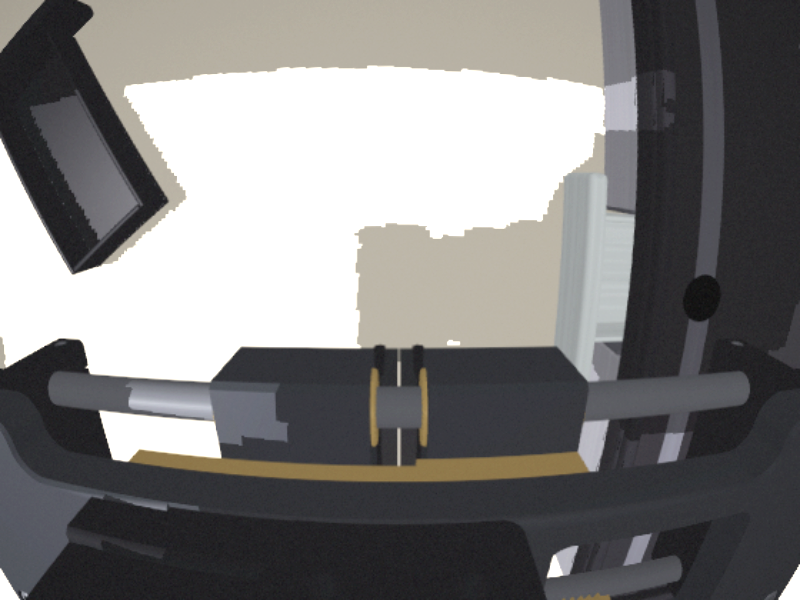

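The wrist view shows the aluminium panel with its +y end at about (565–606,175) and the pan behind it from (608,213) to (597,340).

```bash
python3 - <<'E'
from h import *
c=load('w1')
W=lambda u,v,z:at(c,(u+.5)*.7-.5,(v+.5)*.7-.5,z,True)
for p in[(565,175,.038),(587,174,.038),(606,175,.038),(563,260,.038),(557,340,.038),(608,211,.028),(597,340,.028)]:print(p,W(*p).round(4))
E
```

```text
(565, 175, 0.038) [0.5649 0.1568 0.038 ]
(587, 174, 0.038) [0.5756 0.1587 0.038 ]
(606, 175, 0.038) [0.5852 0.1596 0.038 ]
(563, 260, 0.038) [0.5685 0.1185 0.038 ]
(557, 340, 0.038) [0.5716 0.0803 0.038 ]
(608, 211, 0.028) [0.593  0.1432 0.028 ]
(597, 340, 0.028) [0.598  0.0781 0.028 ]
```

{"method": "jog_arm", "body": {"delta_pos": [[0,2.9,0],[2,2.9,-3],[4.5,2.9,-6.1],[4.5,2.9,-6.1],[5.0,2.9,-6.1],[5.0,2.9,-6.1]], "turn": [0,0,0,0,0,0], "grip": [1,1,1,1,1,1]}}

```text
time_s: 3.15
position: [0.5472, 0.106, 0.0135]
tcp_rot: [[-0.07, 0.998, 0.003], [0.998, 0.07, -0.0], [-0.0, 0.003, -1.0]]
force: [-0.6, 0.8, -0.4]
opening: 0.003
grasp_force: 0.0
```

{"method": "jog_arm", "body": {"delta_pos": [[0.4,0.03,0],[0.8,0.06,0],[1.2,0.08,0],[1.4,0.1,0],[1.6,0.11,0],[1.6,0.11,0]], "turn": [0,0,0,0,0,0], "grip": [1,1,1,1,1,1]}}

```text
time_s: 3.9
position: [0.5624, 0.1072, 0.0114]
tcp_rot: [[-0.07, 0.998, -0.0], [0.998, 0.07, -0.0], [0.0, -0.0, -1.0]]
force: [0.1, -0.2, 0.6]
opening: 0.007
grasp_force: 0.0
```

{"method": "jog_arm", "body": {"delta_pos": [[0.2,0.01,0.1],[0.3,0.02,0.1],[0.4,0.03,0.1],[0.4,0.03,0.1]], "turn": [0,0,0,0], "grip": [1,1,1,1]}}

```text
time_s: 4.4
position: [0.5665, 0.1075, 0.0126]
tcp_rot: [[-0.07, 0.998, 0.0], [0.998, 0.07, -0.0], [-0.0, 0.0, -1.0]]
force: [-0.8, -0.2, -0.2]
opening: 0.005
grasp_force: 0.0
```

{"method": "jog_arm", "body": {"delta_pos": [[0.2,0.01,0],[0.4,0.03,0],[0.4,0.03,0]], "turn": [0,0,0], "grip": [1,1,1]}}

```text
time_s: 4.78
position: [0.5704, 0.1078, 0.0125]
tcp_rot: [[-0.07, 0.998, -0.0], [0.998, 0.07, -0.0], [-0.0, -0.0, -1.0]]
force: [0.2, 0.1, -0.1]
opening: 0.009
grasp_force: 0.1
```

{"method": "jog_arm", "body": {"delta_pos": [[0.2,0.01,0],[0.4,0.03,0],[0.4,0.03,0]], "turn": [0,0,0], "grip": [1,1,1]}}

```text
time_s: 5.15
position: [0.5712, 0.108, 0.0124]
tcp_rot: [[-0.07, 0.998, -0.007], [0.998, 0.07, -0.0], [0.0, -0.007, -1.0]]
force: [-6.7, -1.0, 4.7]
opening: 0.003
grasp_force: 3.5
```

{"method": "jog_arm", "body": {"delta_pos": [[0.2,0.01,0],[0.4,0.03,0],[0.4,0.03,0],[0.4,0.03,0]], "turn": [0,0,0,0], "grip": [1,1,1,1]}}

```text
time_s: 5.65
position: [0.5736, 0.1084, 0.0124]
tcp_rot: [[-0.07, 0.997, -0.01], [0.998, 0.07, -0.0], [0.0, -0.01, -1.0]]
force: [-8.5, -1.6, 6.9]
opening: 0.006
grasp_force: 4.9
```

{"method": "jog_arm", "body": {"delta_pos": [[0.2,0.01,0],[0.4,0.03,0],[0.5,0.03,0],[0.5,0.03,0]], "turn": [0,0,0,0], "grip": [1,1,1,1]}}

```text
time_s: 6.15
position: [0.5768, 0.1087, 0.0124]
tcp_rot: [[-0.071, 0.997, -0.014], [0.998, 0.071, -0.0], [0.001, -0.014, -1.0]]
force: [-11.2, -0.9, 9.2]
opening: 0.002
grasp_force: 6.6
```

{"method": "jog_arm", "body": {"delta_pos": [[0.3,0.02,0],[0.4,0.03,0],[0.4,0.03,0]], "turn": [0,0,0], "grip": [1,1,1]}}

```text
time_s: 6.52
position: [0.5767, 0.1087, 0.0124]
tcp_rot: [[-0.071, 0.997, -0.022], [0.997, 0.071, -0.001], [0.001, -0.022, -1.0]]
force: [-16.8, -2.8, 15.8]
opening: 0.009
grasp_force: 10.3
```

Stop felt. Next I draw back by about 90 mm.

{"method": "jog_arm", "body": {"delta_pos": [[-1,-0.07,0],[-2,-0.14,0],[-3,-0.2,0],[-4,-0.27,0],[-5.5,-0.38,0],[-7,-0.5,0],[-9,-0.6,0],[-9,-0.6,3],[-9,-0.6,7],[-9,-0.6,7],[-9,-0.6,7]], "turn": [0,0,0,0,0,0,0,0,0,0,0], "grip": [1,1,1,1,1,1,0.3,0.3,0.3,0.3,0.3]}}

```text
time_s: 7.9
position: [0.4977, 0.103, 0.0825]
tcp_rot: [[-0.07, 0.998, 0.001], [0.998, 0.07, 0.0], [-0.0, 0.001, -1.0]]
force: [0.2, 0.2, -0.3]
opening: 0.489
grasp_force: 0.0
```

```bash
python3 - <<'E'
from h import *
c=snap('wrist','w2');print(read_state()['position'])
cv2.imwrite('pics/w2b.png',cv2.convertScaleAbs(cv2.resize(c['color'],(800,600)),alpha=1.5,beta=15))
E
```

```text
[0.49713438 0.10297969 0.0819244 ]
```

View pics/w2b.png

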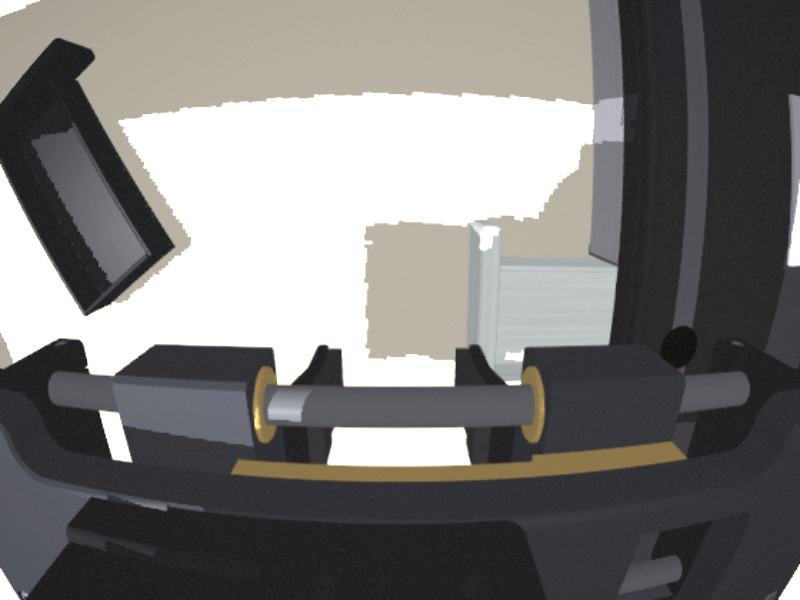

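The tray has sprung out: panel top is at (470–499,222) and the pan is visible up to the skirt at (615,265).

```bash
python3 - <<'E'
from h import *
c=load('w2')
W=lambda u,v,z:at(c,(u+.5)*.7-.5,(v+.5)*.7-.5,z,True)
for p in[(470,223,.038),(480,223,.038),(499,224,.038),(494,340,.038),(500,257,.028),(615,262,.028)]:print(p,W(*p).round(4))
E
```

```text
(470, 223, 0.038) [0.526 0.157 0.038]
(480, 223, 0.038) [0.5305 0.1574 0.038 ]
(499, 224, 0.038) [0.5394 0.1578 0.038 ]
(494, 340, 0.038) [0.5436 0.1023 0.038 ]
(500, 257, 0.028) [0.5438 0.1412 0.028 ]
(615, 262, 0.028) [0.6059 0.1443 0.028 ]
```

{"method": "jog_arm", "body": {"delta_pos": [[4.1,0.2,0],[4.1,0.2,0],[4.1,0.2,-3],[4.1,0.2,-5],[4.1,0.2,-6.6],[4.1,0.2,-6.6],[4.1,0.2,-6.6],[4.1,0.2,-6.6],[4.1,0.2,-6.6],[4.1,0.2,-6.6]], "turn": [0,0,0,0,0,0,0,0,0,0], "grip": [0.3,0.3,0.3,0.3,0.3,0.3,1,1,1,1]}}

```text
time_s: 9.2
position: [0.5386, 0.105, 0.017]
tcp_rot: [[-0.07, 0.998, 0.001], [0.998, 0.07, 0.0], [-0.0, 0.001, -1.0]]
force: [0.9, -0.6, -1.0]
opening: 0.335
grasp_force: 0.0
```

{"method": "jog_arm", "body": {"delta_pos": [[0,0,0],[0,0,0],[0,0,0],[0,0,0],[0,0,0],[0,0,0]], "turn": [0,0,0,0,0,0], "grip": [1,1,1,1,1,1]}}

```text
time_s: 9.95
position: [0.5387, 0.105, 0.0167]
tcp_rot: [[-0.07, 0.998, 0.001], [0.998, 0.07, 0.0], [-0.0, 0.001, -1.0]]
force: [0.5, 0.5, 1.5]
opening: 0.113
grasp_force: 30.1
```

{"method": "jog_arm", "body": {"delta_pos": [[-0.8,-0.06,0],[-1.8,-0.13,0],[-2.8,-0.2,0],[-3.8,-0.27,0],[-4.8,-0.34,0],[-5.8,-0.41,0],[-6.8,-0.48,0],[-7.8,-0.55,0],[-8.8,-0.62,0],[-9.8,-0.69,0],[-10.6,-0.74,0],[-11,-0.77,0]], "turn": [0,0,0,0,0,0,0,0,0,0,0,0], "grip": [1,1,1,1,1,1,1,1,1,1,1,1]}}

```text
time_s: 11.45
position: [0.428, 0.0973, 0.0166]
tcp_rot: [[-0.07, 0.998, 0.0], [0.998, 0.07, 0.0], [-0.0, 0.0, -1.0]]
force: [2.9, -0.3, 3.8]
opening: 0.113
grasp_force: 30.0
```

{"method": "jog_arm", "body": {"delta_pos": [[0,0,0],[0,0,0],[0,0,0],[0,0,0],[0,0,0],[0,0,4],[0,0,8],[0,0,12],[0,0,12]], "turn": [0,0,0,0,0,0,0,0,0], "grip": [1,1,0.4,0.4,0.4,0.4,0.4,0.4,0.4]}}

```text
time_s: 12.58
position: [0.4301, 0.0974, 0.1388]
tcp_rot: [[-0.07, 0.998, 0.006], [0.998, 0.07, -0.0], [-0.001, 0.006, -1.0]]
force: [0.8, 0.5, -0.5]
opening: 0.596
grasp_force: 0.0
```

```bash
python3 - <<'E'
from h import *
c=snap('wrist','w3');print(read_state()['position'])
cv2.imwrite('pics/w3b.png',cv2.convertScaleAbs(cv2.resize(c['color'],(800,600)),alpha=1.5,beta=15))
E
```

```text
[0.42891151 0.09733571 0.13746185]
```

View pics/w3b.png

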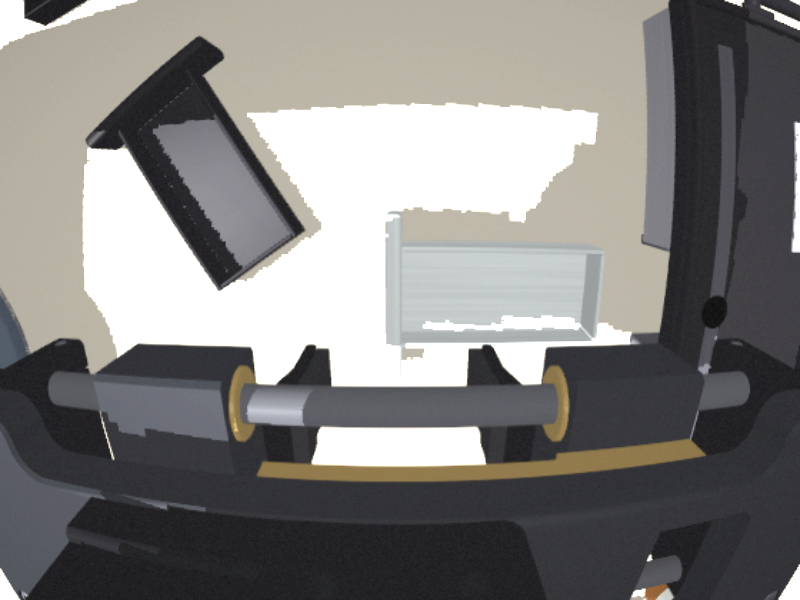

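The tray is free on the counter: panel at (386–402, 212–343), pan back corners at (602,250) and (598,338), clear of the griddle.

```bash
python3 - <<'E'
from h import *
c=load('w3')
W=lambda u,v,z:at(c,(u+.5)*.7-.5,(v+.5)*.7-.5,z,True)
for p in[(400,213,.038),(402,244,.028),(602,248,.028),(598,338,.028),(402,344,.028),(390,213,.038)]:print(p,W(*p).round(4))
a,b=W(602,248,.028),W(402,244,.028);print(np.degrees(np.arctan2(*(a-b)[[1,0]])))
E
```

```text
(400, 213, 0.038) [0.4276 0.1497 0.038 ]
(402, 244, 0.028) [0.4302 0.1306 0.028 ]
(602, 248, 0.028) [0.5575 0.1393 0.028 ]
(598, 338, 0.028) [0.5656 0.0792 0.028 ]
(402, 344, 0.028) [0.4347 0.0678 0.028 ]
(390, 213, 0.038) [0.4219 0.1493 0.038 ]
3.9037072749165467
```

{"method": "jog_arm", "body": {"delta_pos": [[1,0.1,0],[2,0.2,0],[3,0.3,0],[4.6,0.5,0],[4.6,0.5,0],[4.6,0.5,0],[4.6,0.5,0],[4.6,0.5,0],[4.6,0.5,0],[4.6,0.5,0],[4.6,0.5,0]], "turn": [-10,-20,-30,-40,-50,-60,-70,-80,-90,-90,-90], "grip": [0,0,0,0,0,0,0,0,0,0,0]}}

```text
time_s: 14.0
position: [0.4737, 0.1023, 0.1356]
tcp_rot: [[0.997, 0.072, -0.002], [0.072, -0.997, 0.0], [-0.002, -0.0, -1.0]]
force: [0.2, 0.6, 0.2]
opening: 1.0
grasp_force: 0.0
```

```bash
python3 - <<'E'
from h import *
c=snap('wrist','w4');s=read_state();print(s['position'],s['tcp_rot'].round(3) if hasattr(s['tcp_rot'],'round') else s['tcp_rot'],s['opening'])
cv2.imwrite('pics/w4b.png',cv2.convertScaleAbs(cv2.resize(c['color'],(800,600)),alpha=1.3,beta=15))
E
```

```text
[0.47386875 0.10228003 0.13582788] [[ 0.997  0.072 -0.002]
 [ 0.072 -0.997  0.   ]
 [-0.002 -0.    -1.   ]] 1.0034056926236286
```

View pics/w4b.png

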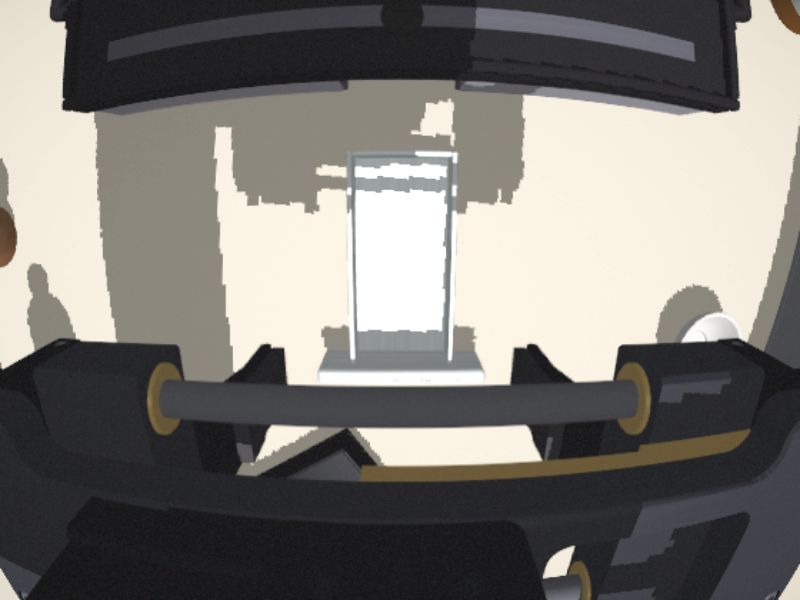

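The tray is centred between the open fingers, with pan sides at columns 348 and 457 and the salt dish well off at (712,330). I'll descend and grip.

{"method": "jog_arm", "body": {"delta_pos": [[0,0,-4],[0,0,-8],[0,0,-11],[0,0,-12.6],[0,0,-12.6],[0,0,-12.6],[0,0,-12.6],[0,0,-12.6],[0,0,-12.6],[0,0,-12.6],[0,0,-12.6],[0,0,-12.6]], "turn": [0,0,0,0,0,0,0,0,0,0,0,0], "grip": [0,0,0,0,0,0,1,1,1,1,1,1]}}

```text
time_s: 15.55
position: [0.4747, 0.1022, 0.011]
tcp_rot: [[0.998, 0.07, 0.001], [0.07, -0.998, -0.0], [0.001, 0.0, -1.0]]
force: [0.1, -0.5, 5.7]
opening: 0.733
grasp_force: 30.0
```

{"method": "jog_arm", "body": {"delta_pos": [[0,0,0.5],[0,0,1.5],[0,0,3],[0,0,5],[0,0,7],[0,0,9],[0,0,11],[0,0,13],[0,0,15],[0,0,16],[0,0,16],[0,0,16]], "turn": [0,0,0,0,0,0,0,0,0,0,0,0], "grip": [1,1,1,1,1,1,1,1,1,1,1,1]}}

```text
time_s: 17.05
position: [0.4737, 0.1023, 0.1701]
tcp_rot: [[0.998, 0.07, -0.001], [0.07, -0.998, 0.0], [-0.001, -0.0, -1.0]]
force: [0.3, 0.1, -3.4]
opening: 0.731
grasp_force: 30.0
```

{"method": "jog_arm", "body": {"delta_pos": [[-0.2,-1.5,0],[-0.5,-5,0],[-0.9,-9,0],[-1.3,-14,0],[-1.8,-19,0],[-2.2,-24,0],[-2.7,-29,0],[-3.1,-34,0],[-3.6,-39,0],[-4,-42,0],[-4.1,-43.7,0],[-4.1,-43.7,0]], "turn": [0,-1,-2,-3,-5,-6,-7,-8,-10,-11,-12,-12], "grip": [1,1,1,1,1,1,1,1,1,1,1,1]}}

```text
time_s: 18.55
position: [0.4328, -0.3355, 0.17]
tcp_rot: [[0.99, -0.141, -0.0], [-0.141, -0.99, 0.001], [-0.001, -0.001, -1.0]]
force: [0.5, 0.2, -2.2]
opening: 0.733
grasp_force: 30.0
```

```bash
python3 - <<'E'
from h import *
c=snap('wrist','w5');s=read_state();print(s['position'],np.array(s['tcp_rot']).round(3),s['opening'],s['time_s'])
cv2.imwrite('pics/w5b.png',cv2.convertScaleAbs(cv2.resize(c['color'],(800,600)),alpha=1.6,beta=20))
E
```

```text
[ 0.4327582  -0.33398687  0.16998234] [[ 0.99  -0.14  -0.001]
 [-0.14  -0.99   0.002]
 [-0.001 -0.002 -1.   ]] 0.7333141401701867 18.6
```

View pics/w5b.png

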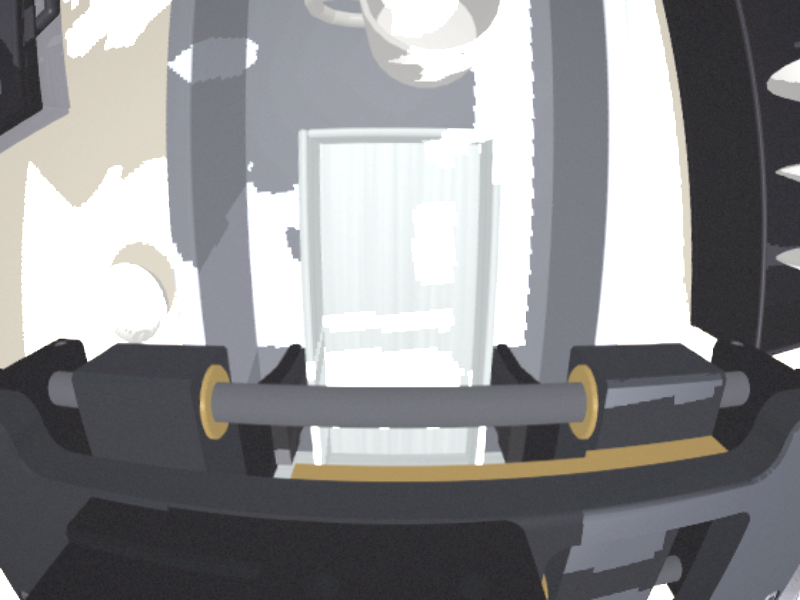

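The tray hangs level over the bowl, pan between columns 300 and 497. The bowl's lip bands (190–247 and 545–607) lie symmetrically about it, and the mug at (430,30) is clear ahead. I'll lower it.

{"method": "jog_arm", "body": {"delta_pos": [[0,0,-1],[0,0,-3],[0,0,-5],[0,0,-7],[0,0,-9],[0,0,-11],[0,0,-12.5],[0,0,-13.5],[0,0,-14.2],[0,0,-14.6],[0,0,-14.8],[0,0,-14.8]], "turn": [0,0,0,0,0,0,0,0,0,0,0,0], "grip": [1,1,1,1,1,1,1,1,1,1,1,1]}}

```text
time_s: 20.1
position: [0.4334, -0.3349, 0.0228]
tcp_rot: [[0.99, -0.139, 0.0], [-0.139, -0.99, -0.0], [0.0, 0.0, -1.0]]
force: [0.5, -0.0, -2.4]
opening: 0.73
grasp_force: 30.0
```

{"method": "jog_arm", "body": {"delta_pos": [[0,0,-0.1],[0,0,-0.2],[0,0,-0.3],[0,0,-0.4],[0,0,-0.5],[0,0,-0.5]], "turn": [0,0,0,0,0,0], "grip": [1,1,1,1,1,1]}}

```text
time_s: 20.85
position: [0.4333, -0.3346, 0.0174]
tcp_rot: [[0.99, -0.139, -0.0], [-0.139, -0.99, 0.0], [-0.0, -0.0, -1.0]]
force: [0.3, -0.2, -3.4]
opening: 0.732
grasp_force: 30.0
```

{"method": "jog_arm", "body": {"delta_pos": [[0,0,-0.1],[0,0,-0.2],[0,0,-0.25],[0,0,-0.25]], "turn": [0,0,0,0], "grip": [1,1,1,1]}}

```text
time_s: 21.35
position: [0.4334, -0.3347, 0.016]
tcp_rot: [[0.99, -0.139, 0.0], [-0.139, -0.99, -0.0], [0.0, 0.0, -1.0]]
force: [-0.9, 1.5, 5.1]
opening: 0.733
grasp_force: 30.0
```

Floor contact (+5 N at z = 0.016). I'll release in place, wait, then rise straight up.

{"method": "jog_arm", "body": {"delta_pos": [[0,0,0],[0,0,0],[0,0,0],[0,0,0],[0,0,2],[0,0,5],[0,0,9],[0,0,14],[0,0,18],[0,0,20],[0,0,20],[0,0,20]], "turn": [0,0,0,0,0,0,0,0,0,0,0,0], "grip": [0,0,0,0,0,0,0,0,0,0,0,0]}}

```text
time_s: 22.85
position: [0.4328, -0.334, 0.214]
tcp_rot: [[0.99, -0.139, -0.001], [-0.139, -0.99, 0.002], [-0.002, -0.001, -1.0]]
force: [0.4, -0.0, -0.3]
opening: 0.999
grasp_force: 0.0
```

```bash
python3 - <<'E'
from h import *
c=snap('wrist','w6');s=read_state();print(s['position'],s['force'],s['opening'],s['time_s'])
cv2.imwrite('pics/w6b.png',cv2.convertScaleAbs(cv2.resize(c['color'],(800,600)),alpha=1.6,beta=20))
E
```

```text
[ 0.43267968 -0.33390517  0.21362014] [-0.1399479  -0.26066051 -0.91292669] 1.0018962688061106 22.9
```

View pics/w6b.png

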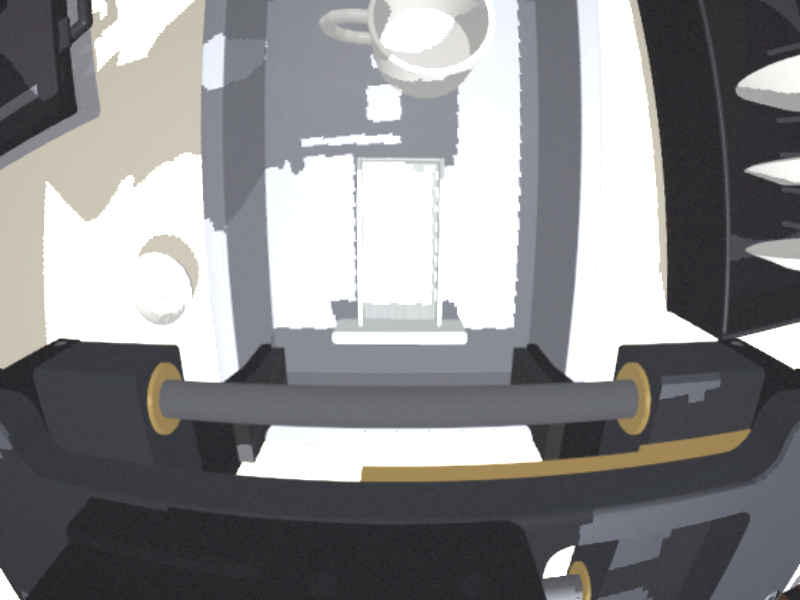

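The tray lies flat on the bowl floor (pan 358–442, 158–325; panel at row 338). It is clear of the walls and of the upright mug at (430,45), and the gripper is free above.

```bash
python3 -c "
from rig import *
print(hand_in())"
```

```text
the job is handed in; nothing more can be done
None
```

The aluminium drip tray was pressed free, drawn out onto the counter, let go of, re-gripped by its long sides and set down flat on the bowl floor beside the mug; I handed the job in at about 23 s, and no verdict was shown.

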